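# Roll the oiled roller home with a push paddle

### The job

Pick up the wooden push paddle by its bar and, holding it, gently push the oiled steel roller along the metal rail until it drops into the slot in front of the rail's upright end stop. Keep the gripper and arm off the oiled roller, do not send it shooting along, and keep it rolling on the rail all the way. Then stand the paddle back on the table, right way up on its flat underside and clear of the rail, and let go.

Things in the scene. Friction and masses are not known exactly. Their poses are not given: they have to be found in the camera images.
- paddle: Wooden push paddle, 0.13 kg, standing on its flat underside left or right of the rail: a bar 26 wide, 30 high with an upright blade across its front, 60 wide, 44 high. Origin in the underside on the centre line, +x along the bar to the blade, z up. Bar from x = -66 to 60 mm, blade's pushing face at x = 68 mm. Grip the bar from above across its 26 mm, near x = -5 mm. It may go back there.
- roller: Plain steel roller, 36 diameter, 70 long, about 0.3 kg, lying crosswise in the rail, free to roll. Origin at its centre; its own y axis is the cylinder's axis (x and z turn as it rolls). It starts at x = -100 to -30 mm of the rail, its centre 32 mm above the table.
- rail: Fixed level metal channel. Origin at table height on its centre line; +x is the rolling direction, from the open end (x = -160 mm) to the upright end stop (inner face x = 138 mm, 46 high), z up. Floor 14 above the table, 84 wide; side walls 4 thick, tops 24 above the table. To push, hold the paddle's underside about 22 above the table: the blade then meets the roller behind its middle.
- slot (a point): Centre of the roller once seated in the slot: x = 115, y = 0, z = 28 mm in the rail's frame; axes as the rail's. The slot is 22 wide along the rail, right across the floor; the roller sinks about 4 mm and stays, 5 mm short of the end stop. Bring the roller's centre within about 5 mm of this point and it drops in by itself.

How it is judged:
By the outcome, as a careful person would: the job done as asked, in the order asked, and still so for the second after the job is handed in, with the robot touching nothing.
It also fails if it takes over 64 s, if anything falls off the work surface, if the arm or the gripper's body presses on something with over 40 N, if the wrist force passes 120 N, or if a joint passes its speed limit or range.

### The arm

A 6-joint arm with a two-finger parallel gripper is mounted at the origin on the work surface. World frame = base frame: x ahead of the robot, y to its left, z up, the work surface at z = 0. Lengths are in m, angles in degrees, forces in N, time in s.
With the tool pointing down it reaches from about 0.375 to 0.9 m from the base axis. Payload 3.1 kg.
Tool frame: the origin (TCP) lies midway between the tips of the shut fingers; the grasp point (between the pads) lies bot.pinch_z behind it (bot.pinch_z is the distance from the TCP to the grasp point, in m); z points along the fingers, y is the direction in which the jaws open and shut (so a half turn about z gives the same grasp; the last joint's range is limited). The gripper opens to 87 mm and grips with 3 to 60 N. Pads are 19 mm wide; open, the fingers measure 117 mm over their backs; the gripper's body (75 mm by 190 mm) begins 51 mm behind the grasp point.
Start: joints at [-75.888, 30.224, 82.088, -0, 67.689, -10.227], TCP at [0.258, -0.569, 0.223] pointing down, gripper open.
Joint ranges: [-176.69, 176.69], [-43.24, 126.21], [12.49, 139.97], [-82, 262], [0, 151.66], [-163.58, 163.58]. Speed limits (degrees/s): [159.86, 159.86, 180, 180, 180, 180].

### API

Orientations are given as a 3x3 rotation matrix whose columns are the frame's x, y, z axes.
In Python, from rig import bot gives the robot as it stands.
- The arm moves only by the tool apply_moves, never from a script. Its argument "motion" is text: rows parted by semicolons, each of 7 numbers parted by spaces: the shift along the tool's x, y, z in m, then the turn, a rotation vector about the tool's x, y, z in degrees, then the finger opening in m, from 0 to 0.087. A call has exactly 8 rows; each row is the pose to reach, as a shift and turn from the pose commanded when the call began, along the tool's axes at that moment; what a row does not reach only later rows make up. A row lasts 1/8 s, in which the tool goes at most 62.5 mm and 10.7 degrees, less where a joint would pass 70% of its speed; a pose out of reach is approached as far as the arm can. A call with a gripper value outside its range is refused whole. The fingers move at their own pace and stop on an object; the grip force is fixed at half the most. Time passes only in rows, so rows that repeat a pose let the fingers close, or fill a call up. It gives the time, the measured TCP pose, the force and the opening at its end, in the units of the state.
- bot.read_state(): the state, without advancing time (a new reading comes with each control period).
- bot.capture(name): name is "scene" or "top" or "wrist"; returns the picture (400x640x3 uint8, red, green, blue); there is no depth.
- bot.get_calibration(name): a dict with "fx", "fy", "cx", "cy" (pixels), "rvec" (rotation vector, rad) and "tvec" (3), from world to camera coordinates, as OpenCV has them. Camera axes: x right, y down, z forward; pixel columns grow to the right and rows downward; lengths in m; the calibration is good to about 2 mm. A picture is of the moment at which its call begins: read the wrist's pose just before it. get_calibration takes no time and is no camera call; for the wrist camera it gives the pose at the moment of the call.
- bot.hand_in(): hands the job in, once; it reports no verdict.
Trained networks look in the newest picture that a camera, given by its name, has taken for a name from the list of things; names that differ only in an ending like _2 or _b are one class to them, and where a whole thing is asked for, a point or a joint stands for the part that bears it (a point fixed in the world has none). Each returns a list of dicts, best first, with "p" (0 to 1); they miss things now and then, are a little off and sometimes report something else, mostly with a low value. They report only what shows in the picture. A call takes as long as a camera call.
- bot.find_in(name, camera): "point" ([x, y, z] in m, in world coordinates, good to about 4 mm: the middle of the surface that is visible of it).
The state is a dict: "time_s": time; "joint_positions": joint angles; "qvel": joint speeds; "tau": joint torques, N m; "position": TCP position; "tcp_rot": TCP orientation; "force": force on the tool from outside, world axes, zero at the start; "moment": the same for the moment, N m; "opening": opening from 0.0 (shut) to 1.0 (fully open).
Only numpy, scipy, OpenCV 4.12 (cv2) and the standard library are available. Lean on these libraries where they do the work, as an engineer would, in place of code of your own. Each camera call takes 0.05 s, during which the arm holds its last target.

## Working session

There is one attempt and no reset: what is moved stays moved. The work goes in short steps, Python scripts to look and compute and a tool call to move; the robot and the scene stay as the last step left them, time stands still between calls to the robot, and variables do not carry over. Pictures are saved under pics/ and viewed, and the job is handed in when it is done.

Besides the shell and the picture viewer there is one more tool, called after "Emit:" as name(argument=value, ...) on one line, values as JSON. apply_moves: Moves the arm, as the interface text tells. Its arguments: {"type":"object","properties":{"motion":{"type":"string"}},"required":["motion"]}

```bash
mkdir -p pics; ls; python3 - <<'E'
from rig import bot
import cv2
for n in ("scene","top"):
    im=bot.capture(n); cv2.imwrite(f"pics/a_{n}.png",im[:,:,::-1])
    c=bot.get_calibration(n); print(n,c)
    for k in ("paddle","roller","rail","slot"):
        try: print(k,bot.find_in(k,n)[:2])
        except Exception as e: print(k,e)
s=bot.read_state(); print(s, bot.pinch_z)
E
```

```text
pics
scene {'fx': 490.2157578500257, 'fy': 490.2157578500257, 'cx': 328.4320506261707, 'cy': 206.95469736086372, 'rvec': array([ 2.22927904,  1.30613359, -0.39118351]), 'tvec': array([-0.25367101, -0.35848199,  1.37151562])}
paddle [{'point': [0.4973, 0.3463, 0.032], 'p': 0.9}]
roller [{'point': [0.6307, -0.0869, 0.0452], 'p': 0.71}]
rail [{'point': [0.6178, -0.0297, 0.0158], 'p': 0.81}]
slot [{'point': [0.6217, -0.0332, 0.0116], 'p': 0.91}]
top {'fx': 380.59641807052674, 'fy': 380.59641807052674, 'cx': 318.0454281524603, 'cy': 203.16343885227997, 'rvec': array([ 2.18035512, -2.16665787,  0.10537738]), 'tvec': array([0.00894978, 0.52198585, 0.8994127 ])}
paddle [{'point': [0.4883, 0.3456, 0.03], 'p': 0.87}]
roller [{'point': [0.6225, -0.0808, 0.0462], 'p': 0.96}]
rail [{'point': [0.6153, -0.0227, 0.017], 'p': 0.74}]
slot [{'point': [0.6168, -0.0287, 0.0133], 'p': 0.87}]
{'time_s': 0.5, 'joint_positions': array([-7.58872110e+01,  3.02255572e+01,  8.20895155e+01, -4.45299441e-04,
        6.76899798e+01, -1.02259592e+01]), 'qvel': array([ 0.04062323, -0.03693462, -0.02726215,  0.02037086,  0.01547364,
        0.03792339]), 'tau': array([-4.26856905e-04, -4.39605868e+01, -1.76789492e+01,  6.33151503e-02,
        5.14883164e-02, -4.26041981e-05]), 'position': array([ 0.2576082 , -0.56938981,  0.22251626]), 'tcp_rot': array([[ 9.11123552e-01,  4.12133318e-01, -2.84746939e-05],
       [ 4.12133319e-01, -9.11123548e-01,  8.37672763e-05],
       [ 8.57932138e-06, -8.80577085e-05, -9.99999996e-01]]), 'force': array([ 0.40402562, -0.03046449, -0.30402429]), 'moment': array([0.03088601, 0.00733301, 0.0025163 ]), 'opening': 0.9991231148617904} 0.0187
```

View pics/a_scene.png

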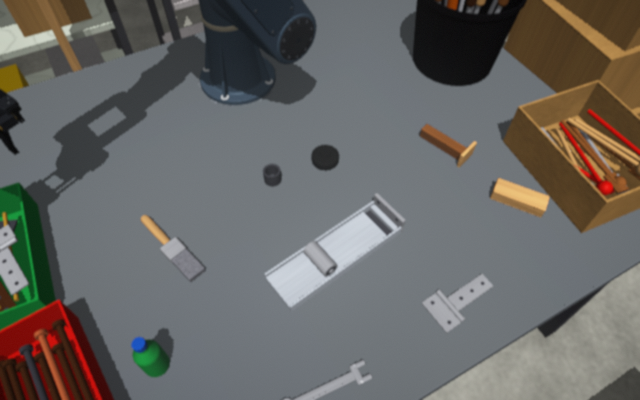

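View pics/a_top.png

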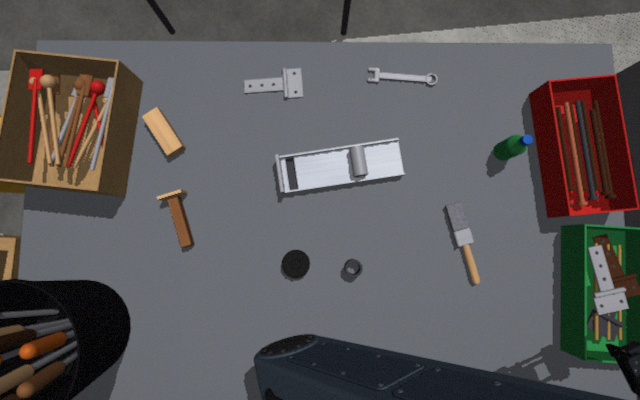

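```bash
python3 - <<'E'
import cv2,numpy as np
a=cv2.imread("pics/a_top.png"); b=cv2.imread("pics/a_scene.png")
c=lambda im,x,y,w,h,s:cv2.resize(im[y:y+h,x:x+w],None,fx=s,fy=s,interpolation=cv2.INTER_CUBIC)
cv2.imwrite("pics/b1.png",c(a,265,125,150,80,5))
cv2.imwrite("pics/b2.png",c(b,260,185,150,125,5)[:600,:])
cv2.imwrite("pics/b3.png",np.vstack([c(a,145,180,70,75,7)]))
cv2.imwrite("pics/b4.png",c(b,410,115,75,60,8))
E
```

```text
(no output)
```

View pics/b1.png

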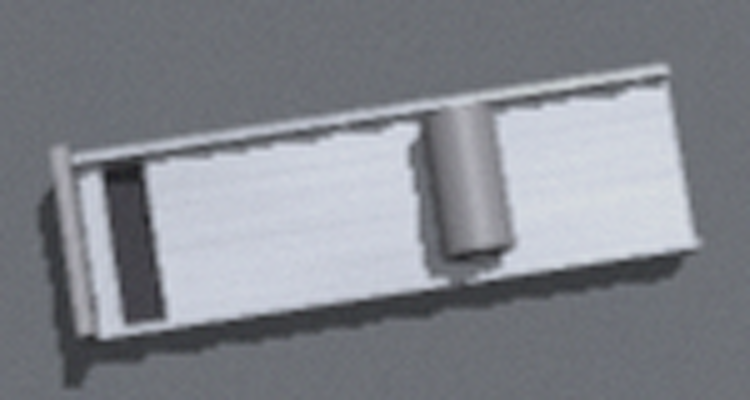

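View pics/b2.png

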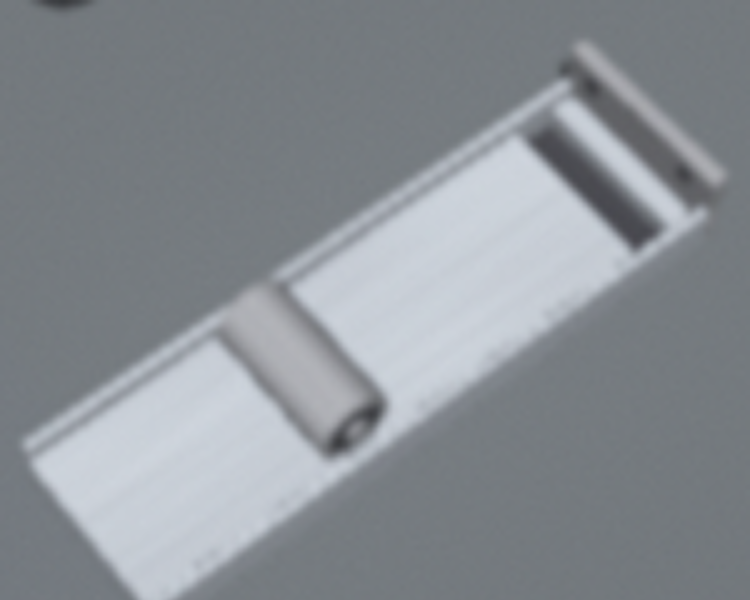

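View pics/b3.png

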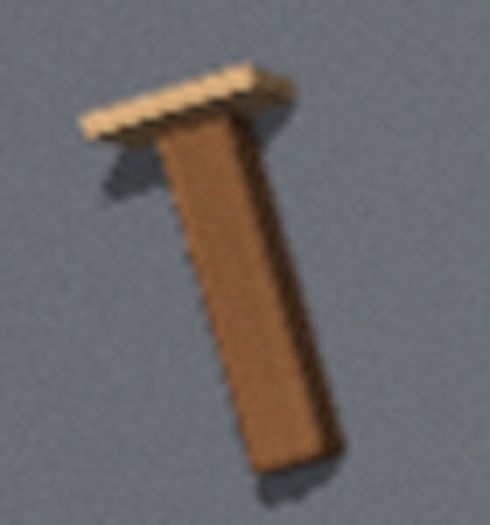

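View pics/b4.png

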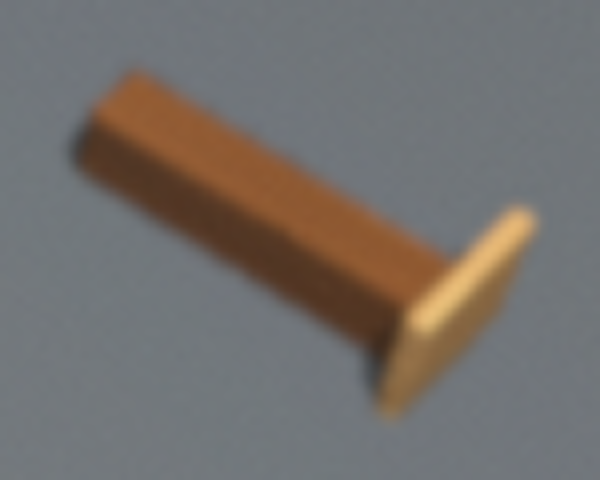

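```bash
cat > h.py <<'E'
import cv2,numpy as np
from scipy.optimize import least_squares
def T(p,pts):
    c,s=np.cos(p[2]),np.sin(p[2]); P=np.asarray(pts,float)/1000
    return np.c_[p[0]+c*P[:,0]-s*P[:,1],p[1]+s*P[:,0]+c*P[:,1],P[:,2]]
def proj(cal,X):
    K=np.array([[cal['fx'],0,cal['cx']],[0,cal['fy'],cal['cy']],[0,0,1]])
    return cv2.projectPoints(np.asarray(X,float),cal['rvec'],cal['tvec'],K,None)[0][:,0]
def fit(obs,p0):
    # obs list (cal, pts_local, pix)
    f=lambda p:np.concatenate([(proj(c,T(p,P))-np.asarray(q)).ravel() for c,P,q in obs])
    r=least_squares(f,p0,loss='soft_l1',x_scale=[.01,.01,.1]); return r.x,f(r.x).reshape(-1,2)
E
cat > f.py <<'E'
from h import *
from rig import bot
ct,cs=bot.get_calibration("top"),bot.get_calibration("scene")
u=lambda L,s,ox,oy:[((x+.5)/s-.5+ox,(y+.5)/s-.5+oy) for x,y in L]
r1=[(104,-42,14),(104,-46,24)]
rt=[((-160,-46,24),(668,66)),((-160,46,24),(700,245)),((138,46,24),(100,338)),((138,-46,46),(70,148)),((138,46,46),(97,335)),((104,42,14),(165,318)),((126,42,14),(124,322))]
rs=[((-160,46,24),(23,445)),((-160,-46,24),(165,603)),((138,-46,24),(708,212)),((138,46,46),(575,47)),((138,-46,46),(722,182))]
pt=[((-66,13,30),(255,470)),((-66,-13,30),(322,455)),((68,30,44),(78,120)),((68,-30,44),(250,64)),((60,30,44),(90,140)),((68,-30,0),(295,85))]
ps=[((-66,13,30),(138,70)),((-66,-13,30),(93,113)),((-66,-13,0),(75,160)),((68,30,44),(535,212)),((68,-30,44),(425,330)),((68,-30,0),(390,415))]
sp=lambda L:([a for a,b in L],[b for a,b in L])
def ob(t,s,ta,sa):
    return [(ct,sp(t)[0],u(sp(t)[1],*ta)),(cs,sp(s)[0],u(sp(s)[1],*sa))]
for nm,o,p0 in (("rail",ob(rt,rs,(5,265,125),(5,260,185)),[.61,-.02,1.7]),("paddle",ob(pt,ps,(7,145,180),(8,410,115)),[.49,.35,.2])):
    p,e=fit(o,p0); print(nm,p,np.degrees(p[2])); print(e.round(1).tolist())
    for q in o: print('  single',fit([q],p)[0])
    if nm=="rail": rail=p
for x,c in (((.6307,-.0869,.0452),'s'),((.6225,-.0808,.0462),'t')):
    d=np.array(x[:2])-rail[:2];c,s=np.cos(rail[2]),np.sin(rail[2]);print("roller in rail",c*d[0]+s*d[1],-s*d[0]+c*d[1])
E
python3 f.py
```

```text
rail [ 0.61624113 -0.03288867  1.73225472] 99.2508847311981
[[-0.6, -0.7], [-0.5, -0.2], [-0.8, -0.1], [-1.2, -0.8], [-1.0, -0.7], [-0.1, 0.7], [-0.7, 1.2], [-0.3, -0.2], [-2.0, 1.2], [-0.4, -0.1], [-1.0, 0.3], [-1.8, 0.5]]
  single [ 0.61576009 -0.03469014  1.72977448]
  single [ 0.61674968 -0.03041803  1.73345912]
paddle [0.4795599  0.34958923 0.31842184] 18.244227322117233
[[-1.1, 0.9], [-0.2, -0.3], [-0.3, -0.7], [-0.6, -0.4], [-1.1, -0.4], [-0.7, -1.0], [-1.0, -0.9], [-1.4, -0.8], [-1.2, 1.5], [-0.5, 0.8], [-0.5, -0.1], [-0.4, 1.0]]
  single [0.47866182 0.34791495 0.32117947]
  single [0.47967916 0.35206422 0.31156028]
roller in rail -0.05563323359319763 -0.00558807399801625
roller in rail -0.04829435688737262 0.0015246532353801606
```

```bash
cat > m.py <<'E'
import numpy as np,sys
from scipy.spatial.transform import Rotation as R
from rig import bot
def Rd(yaw):
    c,s=np.cos(np.radians(yaw)),np.sin(np.radians(yaw)); return np.array([[c,s,0],[s,-c,0],[0,0,-1.]])
def show(pos0,R0,targets):
    for p,y in targets:
        print((R0.T@(np.array(p)-pos0)).round(4), R.from_matrix(R0.T@Rd(y)).as_rotvec(degrees=True).round(2))
E
python3 - <<'E'
from m import *
s=bot.read_state()
show(s['position'],s['tcp_rot'],[((.5,-.15,.223),24.34),((.56,.0,.22),24.34),((.475,.348,.17),18.24)])
E
```

```text
[ 0.3937 -0.2822 -0.0005] [-0.01 -0.   -0.  ]
[ 0.5102 -0.3942  0.0026] [-0.01 -0.   -0.  ]
[ 0.5762 -0.7463  0.0526] [-0.01 -0.    6.1 ]
```

Emit:
apply_moves(motion="0.05 -0.036 0 0 0 0 0.087;0.1 -0.072 0 0 0 0 0.087;0.15 -0.108 0 0 0 0 0.087;0.2 -0.143 0 0 0 0 0.087;0.25 -0.179 0 0 0 0 0.087;0.3 -0.215 0 0 0 0 0.087;0.35 -0.251 0 0 0 0 0.087;0.394 -0.282 0 0 0 0 0.087")

```text
time_s: 1.5
position: [0.5013, -0.1481, 0.2229]
tcp_rot: [[0.911, 0.413, 0.001], [0.413, -0.911, -0.0], [0.001, 0.001, -1.0]]
force: [0.6, -1.2, 0.4]
opening: 0.997
```

Emit:
apply_moves(motion="0.04 -0.038 0 0 0 0 0.087;0.08 -0.076 0 0 0 0 0.087;0.12 -0.113 0 0 0 0 0.087;0.134 -0.174 0.01 0 0 1 0.087;0.144 -0.235 0.02 0 0 2 0.087;0.154 -0.296 0.03 0 0 3 0.087;0.164 -0.357 0.04 0 0 4 0.087;0.173 -0.418 0.05 0 0 5 0.087")

```text
time_s: 2.5
position: [0.4858, 0.3029, 0.1727]
tcp_rot: [[0.944, 0.33, 0.001], [0.33, -0.944, 0.0], [0.001, 0.0, -1.0]]
force: [0.2, -0.2, -0.5]
opening: 0.998
```

```bash
python3 - <<'E'
from m import *
import cv2
s=bot.read_state();print(s['time_s'],s['position'],s['tcp_rot'][:,0],s['joint_positions'])
show(s['position'],s['tcp_rot'],[((.475,.348,.15),18.24)])
c=bot.get_calibration("wrist");im=bot.capture("wrist");cv2.imwrite("pics/c.png",im[:,:,::-1])
print(bot.find_in("paddle","wrist")[:2])
np.savez("c.npz",**c)
E
```

```text
2.5 [0.48577127 0.30289049 0.17273077] [0.94381648 0.33046771 0.0012425 ] [ 2.07659424e+01  2.97629702e+01  9.26840495e+01 -3.80549833e-03
  5.74818491e+01  9.14708052e+01]
[ 0.0047 -0.0461  0.0227] [ 0.   -0.07  1.06]
[{'point': [0.4916, 0.355, 0.0256], 'p': 0.97}]
```

View pics/c.png

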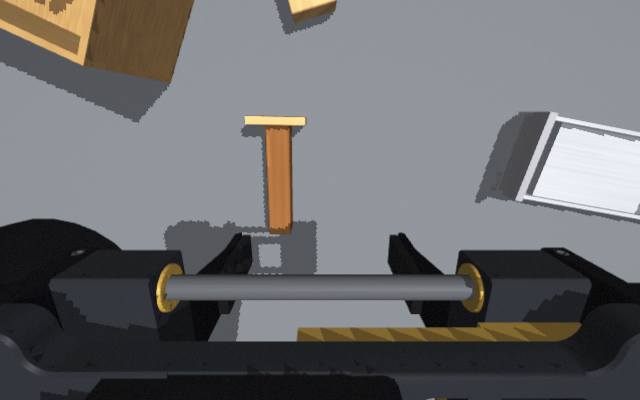

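```bash
python3 - <<'E'
import cv2
from h import *
c=dict(np.load("c.npz")); im=cv2.imread("pics/c.png")
p=[.4796,.3496,.3184]
o=cv2.resize(im[90:250,210:340],None,fx=4,fy=4,interpolation=cv2.INTER_CUBIC)[:600]
cv2.imwrite("pics/d1.png",o.copy())
L=[(68,30,44),(68,-30,44),(60,30,44),(60,-30,44),(-66,13,30),(-66,-13,30),(60,13,30)]
q=proj(c,T(p,L));print(q.round(1).tolist())
L2=[(138,46,46),(138,-46,46),(138,46,24),(138,-46,24)]
print(proj(c,T([.6162,-.0329,1.7323],L2)).round(1).tolist())
o=cv2.resize(im[90:230,470:640],None,fx=4,fy=4,interpolation=cv2.INTER_CUBIC)
cv2.imwrite("pics/d2.png",o)
E
```

```text
[[242.7, 116.7], [303.6, 117.8], [243.2, 125.1], [303.6, 126.2], [267.5, 235.7], [289.6, 236.1], [263.0, 124.8]]
[[520.4, 201.6], [556.5, 113.1], [507.3, 195.8], [539.7, 113.1]]
```

View pics/d1.png

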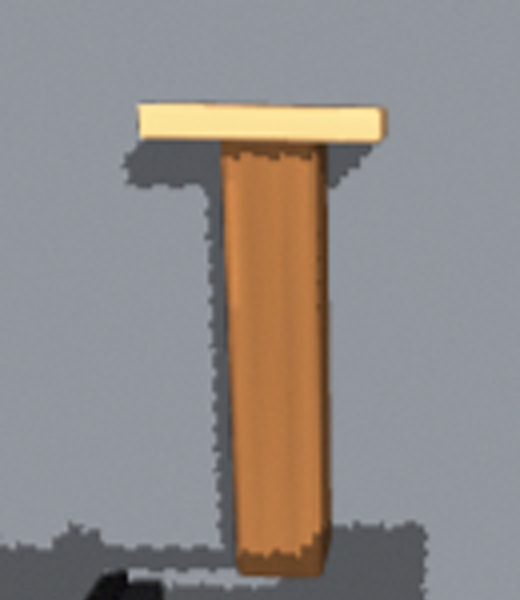

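View pics/d2.png

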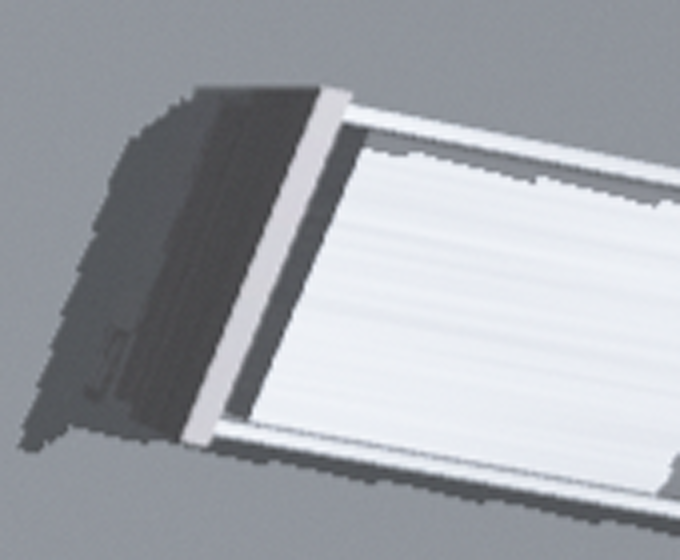

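Emit:
apply_moves(motion="0.005 -0.045 0 0 0 1 0.087;0.005 -0.045 0.04 0 0 1.1 0.087;0.005 -0.045 0.08 0 0 1.1 0.087;0.005 -0.045 0.11 0 0 1.1 0.087;0.005 -0.045 0.135 0 0 1.1 0.087;0.005 -0.045 0.155 0 0 1.1 0.087;0.005 -0.045 0.166 0 0 1.1 0.087;0.005 -0.045 0.166 0 0 1.1 0.087")

```text
time_s: 3.6
position: [0.4759, 0.3445, 0.0063]
tcp_rot: [[0.95, 0.313, -0.001], [0.313, -0.95, -0.001], [-0.001, 0.0, -1.0]]
force: [-0.6, -0.8, 0.1]
opening: 0.999
```

Emit:
apply_moves(motion="0 0 0 0 0 0 0.05;0 0 0 0 0 0 0.035;0 0 0 0 0 0 0.02;0 0 0 0 0 0 0.01;0 0 0 0 0 0 0.01;0 0 0 0 0 0 0.01;0 0 0 0 0 0 0.01;0 0 0 0 0 0 0.01")

```text
time_s: 4.6
position: [0.4758, 0.3451, 0.0067]
tcp_rot: [[0.95, 0.313, -0.0], [0.313, -0.95, 0.0], [-0.0, -0.0, -1.0]]
force: [-1.0, -0.0, 0.3]
opening: 0.299
```

```bash
python3 - <<'E'
from m import *
s=bot.read_state()
rail=np.array([.6167,-.0349]);y=99.25;d=np.array([np.cos(np.radians(y)),np.sin(np.radians(y))])
for x in (-.21,-.1735):
    t=rail+d*x; print(t); show(s['position'],s['tcp_rot'],[((*t,.13),y),((*t,.0285),y)])
E
```

```text
[ 0.65045594 -0.24216924]
[-0.0179  0.6124 -0.1234] [-1.000e-02 -1.000e-02 -8.102e+01]
[-0.0178  0.6125 -0.0219] [-1.000e-02 -1.000e-02 -8.102e+01]
[ 0.64458884 -0.20614387]
[-0.0122  0.5764 -0.1234] [-1.000e-02 -1.000e-02 -8.102e+01]
[-0.0122  0.5764 -0.0219] [-1.000e-02 -1.000e-02 -8.102e+01]
```

Emit:
apply_moves(motion="0 0 -0.02 0 0 0 0.01;0 0 -0.06 0 0 0 0.01;0 0 -0.1 0 0 0 0.01;0 0 -0.123 0 0 0 0.01;0 0.045 -0.123 0 0 0 0.01;0 0.095 -0.123 0 0 0 0.01;0 0.145 -0.123 0 0 0 0.01;0 0.195 -0.123 0 0 0 0.01")

```text
time_s: 5.6
position: [0.5369, 0.1583, 0.1295]
tcp_rot: [[0.95, 0.313, -0.001], [0.313, -0.95, -0.0], [-0.001, -0.0, -1.0]]
force: [0.2, 0.3, -0.7]
opening: 0.295
```

Emit:
apply_moves(motion="0 0.05 0 0 0 -10 0.01;0 0.1 0 0 0 -20 0.01;0 0.15 0 0 0 -30 0.01;0 0.2 0 0 0 -40 0.01;0 0.25 0 0 0 -50 0.01;0 0.3 0 0 0 -60 0.01;-0.006 0.345 0 0 0 -70 0.01;-0.012 0.381 0 0 0 -80 0.01")

```text
time_s: 6.6
position: [0.6445, -0.2078, 0.1291]
tcp_rot: [[-0.148, 0.989, -0.001], [0.989, 0.148, 0.0], [0.0, -0.001, -1.0]]
force: [-0.0, 0.1, -1.7]
opening: 0.298
```

```bash
python3 - <<'E'
from m import *
import cv2
s=bot.read_state();print(s['time_s'],s['position'],s['tcp_rot'],s['joint_positions'],s['opening'])
rail=np.array([.6167,-.0349]);y=99.25;d=np.array([np.cos(np.radians(y)),np.sin(np.radians(y))])
t=rail+d*-.1735; show(s['position'],s['tcp_rot'],[((*t,.13),y),((*t,.0285),y)])
c=bot.get_calibration("wrist");im=bot.capture("wrist");cv2.imwrite("pics/e.png",im[:,:,::-1]);np.savez("e.npz",**c)
im=bot.capture("top");cv2.imwrite("pics/e_top.png",im[:,:,::-1])
print(bot.find_in("roller","top")[:1],bot.find_in("roller","wrist")[:1])
E
```

```text
6.6 [ 0.64452654 -0.20782212  0.12907367] [[-1.48077609e-01  9.88975412e-01 -8.10274059e-04]
 [ 9.88975728e-01  1.48077703e-01  5.70831887e-05]
 [ 1.76437392e-04 -7.92888635e-04 -9.99999670e-01]] [-2.72969550e+01  4.02390826e+01  7.85267431e+01 -2.09638770e-02
  6.12769312e+01 -3.58024151e+01] 0.2975895522483927
[ 0.0017  0.0003 -0.0009] [-0.05 -0.01 -0.73]
[0.0016 0.0004 0.1006] [-0.05 -0.01 -0.73]
[{'point': [0.648, -0.0838, 0.0466], 'p': 0.49}] [{'point': [0.6253, -0.0832, 0.0484], 'p': 0.87}]
```

View pics/e.png

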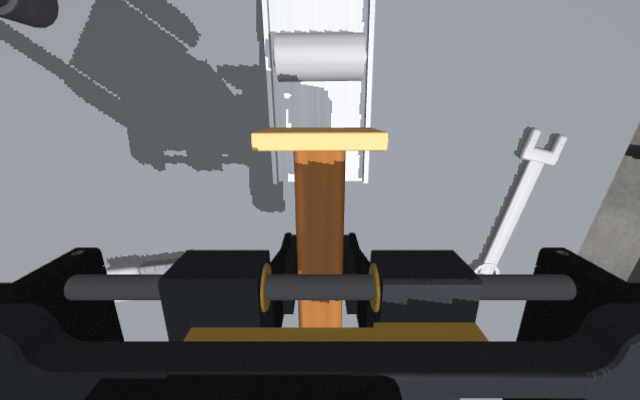

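View pics/e_top.png

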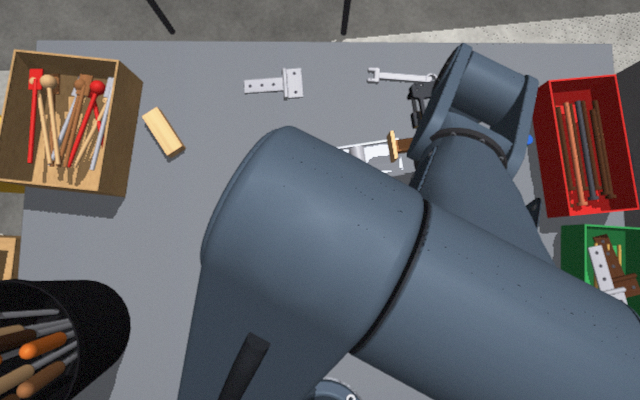

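```bash
python3 - <<'E'
from h import *
c=dict(np.load("e.npz")); im=cv2.imread("pics/e.png")
rail=[.6167,-.0349,np.radians(99.25)]
P=[(-160,46,24),(-160,-46,24),(0,46,24),(0,-46,24),(-160,42,14),(-160,-42,14),(0,42,14),(0,-42,14),(-52,35,50),(-52,-35,50),(-34,0,32),(-70,0,32)]
q=proj(c,T(rail,P));print(q.round(1).tolist())
o=cv2.resize(im[0:200,220:420],None,fx=3,fy=3,interpolation=cv2.INTER_CUBIC)
for (x,y),l in zip(q,P): cv2.circle(o,(int((x-220+.5)*3),int((y+.5)*3)),3,(0,0,255) if l[2]==24 else (0,200,0),-1)
cv2.imwrite("pics/e2.png",o)
E
```

```text
[[272.8, 184.5], [367.5, 183.3], [260.4, -9.1], [375.1, -10.9], [278.4, 182.0], [361.9, 181.0], [267.6, -4.3], [368.0, -5.9], [272.9, 56.3], [363.9, 55.0], [318.2, 35.3], [318.8, 83.2]]
```

View pics/e2.png

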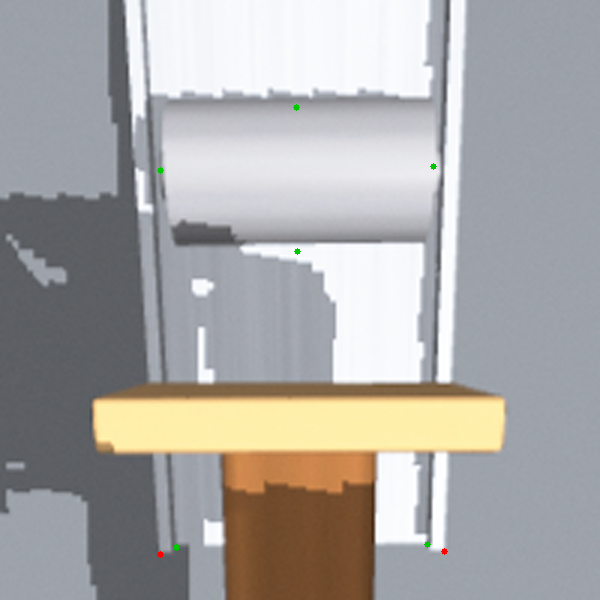

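Emit:
apply_moves(motion="0.001 0 0.015 0 0 -0.7 0.01;0.001 0 0.035 0 0 -0.7 0.01;0.001 0 0.055 0 0 -0.7 0.01;0.001 0 0.072 0 0 -0.7 0.01;0.001 0 0.085 0 0 -0.7 0.01;0.001 0 0.095 0 0 -0.7 0.01;0.001 0 0.1 0 0 -0.7 0.01;0.001 0 0.1 0 0 -0.7 0.01")

```text
time_s: 7.8
position: [0.6446, -0.2049, 0.0297]
tcp_rot: [[-0.155, 0.988, -0.0], [0.988, 0.155, -0.0], [0.0, -0.0, -1.0]]
force: [0.3, 0.1, -0.7]
opening: 0.297
```

```bash
cat > w.py <<'E'
from m import *
from h import proj
import cv2,sys
n=sys.argv[1]
s=bot.read_state();rl=np.array([.6166,-.0342]);y=np.radians(99.25)
d=s['position'][:2]-rl; c_,s_=np.cos(y),np.sin(y)
x=d[0]*c_+d[1]*s_
print("t",s['time_s'],"z",s['position'][2],"tcp rail x,y",x*1e3,(-s_*d[0]+c_*d[1])*1e3,"face",x*1e3+73.5,"yaw",np.degrees(np.arctan2(s['tcp_rot'][1,0],s['tcp_rot'][0,0])),"tilt",s['tcp_rot'][:2,2],"F",s['force'].round(1))
c=bot.get_calibration("wrist");im=bot.capture("wrist");cv2.imwrite(f"pics/{n}.png",im[:,:,::-1])
f=bot.find_in("roller","wrist")[:1]
print([(q['p'],(lambda e:((e[0]*c_+e[1]*s_)*1e3,(-s_*e[0]+c_*e[1])*1e3))(np.array(q['point'][:2])-rl),q['point'][2]) for q in f])
E
python3 w.py g1
```

```text
t 7.8 z 0.029653696810633345 tcp rail x,y -172.9702528329688 -0.22409079827815856 face -99.47025283296881 yaw 98.93448863723664 tilt [-1.98700247e-05 -1.53559220e-06] F [ 0.3  0.1 -0.7]
[(0.94, (np.float64(-57.214231898381264), np.float64(0.8072597340706404)), 0.0529)]
```

View pics/g1.png

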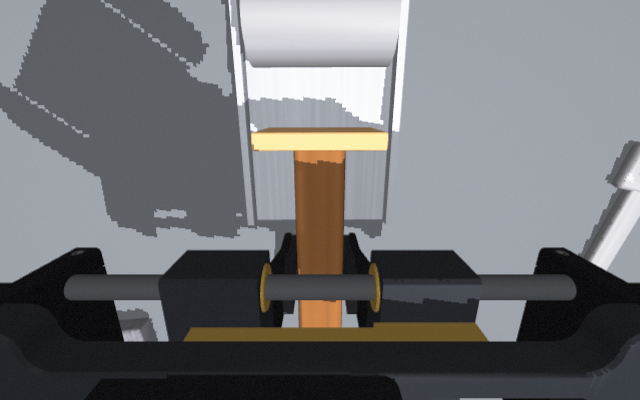

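Emit:
apply_moves(motion="0.003 0 0 0 0 -0.3 0.01;0.007 0 0 0 0 -0.3 0.01;0.011 0 0 0 0 -0.3 0.01;0.015 0 0 0 0 -0.3 0.01;0.018 0 0 0 0 -0.3 0.01;0.021 0 0 0 0 -0.3 0.01;0.0235 0 0 0 0 -0.3 0.01;0.026 0 0 0 0 -0.3 0.01")

```text
time_s: 8.9
position: [0.6406, -0.179, 0.0297]
tcp_rot: [[-0.161, 0.987, 0.0], [0.987, 0.161, -0.0], [-0.0, 0.0, -1.0]]
force: [-0.4, 0.6, -1.5]
opening: 0.298
```

Emit:
apply_moves(motion="0.0025 0 0 0 0 0 0.01;0.005 0 0 0 0 0 0.01;0.0075 0 0 0 0 0 0.01;0.01 0 0 0 0 0 0.01;0.0125 0 0 0 0 0 0.01;0.015 0 0 0 0 0 0.01;0.0175 0 0 0 0 0 0.01;0.02 0 0 0 0 0 0.01")

```text
time_s: 9.9
position: [0.6373, -0.1592, 0.0297]
tcp_rot: [[-0.16, 0.987, 0.0], [0.987, 0.16, -0.0], [-0.0, 0.0, -1.0]]
force: [0.6, 0.4, -1.6]
opening: 0.299
```

```bash
python3 w.py g2
```

```text
t 9.9 z 0.02974136196593911 tcp rail x,y -126.74351673809298 -0.3526951500302279 face -53.24351673809298 yaw 99.23473295880555 tilt [ 1.69219895e-05 -4.80451930e-07] F [ 0.6  0.4 -1.6]
[(0.61, (np.float64(-35.24312372909002), np.float64(-1.1498825227171166)), 0.0479)]
```

View pics/g2.png

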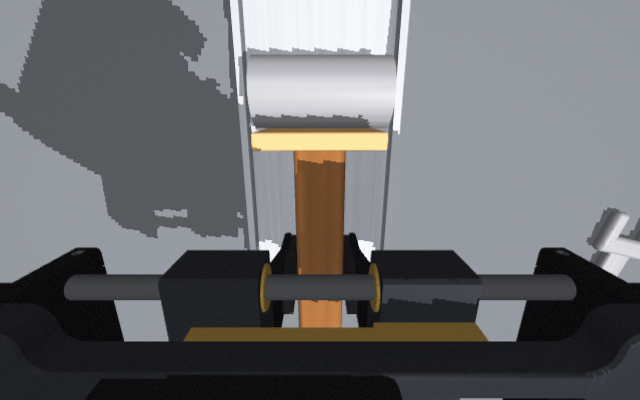

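Emit:
apply_moves(motion="0.0025 0 0 0 0 0 0.01;0.005 0 0 0 0 0 0.01;0.0075 0 0 0 0 0 0.01;0.01 0 0 0 0 0 0.01;0.0125 0 0 0 0 0 0.01;0.015 0 0 0 0 0 0.01;0.0175 0 0 0 0 0 0.01;0.02 0 0 0 0 0 0.01")

```text
time_s: 11.0
position: [0.6341, -0.1395, 0.0297]
tcp_rot: [[-0.161, 0.987, -0.0], [0.987, 0.161, -0.0], [0.0, -0.0, -1.0]]
force: [-0.2, 0.4, -2.6]
opening: 0.293
```

Emit:
apply_moves(motion="0.0025 0 0 0 0 0 0.01;0.005 0 0 0 0 0 0.01;0.0075 0 0 0 0 0 0.01;0.01 0 0 0 0 0 0.01;0.0125 0 0 0 0 0 0.01;0.015 0 0 0 0 0 0.01;0.0175 0 0 0 0 0 0.01;0.02 0 0 0 0 0 0.01")

```text
time_s: 12.0
position: [0.6309, -0.1197, 0.0297]
tcp_rot: [[-0.161, 0.987, 0.0], [0.987, 0.161, -0.0], [-0.0, 0.0, -1.0]]
force: [-0.2, 1.0, -1.2]
opening: 0.293
```

```bash
python3 w.py g3
```

```text
t 12.0 z 0.029744794880072187 tcp rail x,y -86.71179625441108 -0.36207145207478586 face -13.211796254411084 yaw 99.24052227347356 tilt [ 6.27671909e-06 -3.32715638e-06] F [-0.2  1.  -1.2]
[(0.69, (np.float64(4.3588582694254026), np.float64(-0.6085676520008222)), 0.0495)]
```

View pics/g3.png

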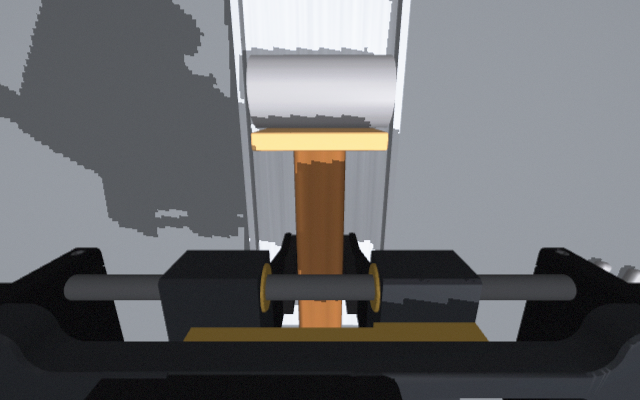

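Emit:
apply_moves(motion="0.0025 0 0 0 0 0 0.01;0.005 0 0 0 0 0 0.01;0.0075 0 0 0 0 0 0.01;0.01 0 0 0 0 0 0.01;0.0125 0 0 0 0 0 0.01;0.015 0 0 0 0 0 0.01;0.0175 0 0 0 0 0 0.01;0.02 0 0 0 0 0 0.01")

```text
time_s: 13.1
position: [0.6277, -0.1, 0.0297]
tcp_rot: [[-0.161, 0.987, -0.0], [0.987, 0.161, 0.0], [0.0, -0.0, -1.0]]
force: [0.1, 0.3, -1.3]
opening: 0.297
```

Emit:
apply_moves(motion="0.0025 0 0 0 0 0 0.01;0.005 0 0 0 0 0 0.01;0.0075 0 0 0 0 0 0.01;0.01 0 0 0 0 0 0.01;0.0125 0 0 0 0 0 0.01;0.015 0 0 0 0 0 0.01;0.0175 0 0 0 0 0 0.01;0.02 0 0 0 0 0 0.01")

```text
time_s: 14.1
position: [0.6244, -0.0802, 0.0297]
tcp_rot: [[-0.161, 0.987, -0.0], [0.987, 0.161, 0.0], [0.0, -0.0, -1.0]]
force: [0.6, 0.2, -1.9]
opening: 0.296
```

Emit:
apply_moves(motion="0.0025 0 0 0 0 0 0.01;0.005 0 0 0 0 0 0.01;0.0075 0 0 0 0 0 0.01;0.01 0 0 0 0 0 0.01;0.0125 0 0 0 0 0 0.01;0.015 0 0 0 0 0 0.01;0.0175 0 0 0 0 0 0.01;0.02 0 0 0 0 0 0.01")

```text
time_s: 15.1
position: [0.6212, -0.0605, 0.0297]
tcp_rot: [[-0.161, 0.987, -0.0], [0.987, 0.161, -0.0], [-0.0, -0.0, -1.0]]
force: [-0.4, -0.4, -1.7]
opening: 0.294
```

Emit:
apply_moves(motion="0.0025 0 0 0 0 0 0.01;0.005 0 0 0 0 0 0.01;0.0075 0 0 0 0 0 0.01;0.01 0 0 0 0 0 0.01;0.0125 0 0 0 0 0 0.01;0.015 0 0 0 0 0 0.01;0.0175 0 0 0 0 0 0.01;0.02 0 0 0 0 0 0.01")

```text
time_s: 16.1
position: [0.6181, -0.0408, 0.0297]
tcp_rot: [[-0.161, 0.987, 0.0], [0.987, 0.161, -0.0], [-0.0, 0.0, -1.0]]
force: [0.2, 0.2, -1.4]
opening: 0.297
```

```bash
python3 w.py g4
```

```text
t 16.1 z 0.029744703842037954 tcp rail x,y -6.70566841795845 -0.3813385398463388 face 66.79433158204155 yaw 99.24113630015175 tilt [ 2.33607135e-05 -7.87177645e-06] F [ 0.2  0.2 -1.4]
[(0.6, (np.float64(85.92230158152165), np.float64(-1.8352359341628002)), 0.0508)]
```

View pics/g4.png

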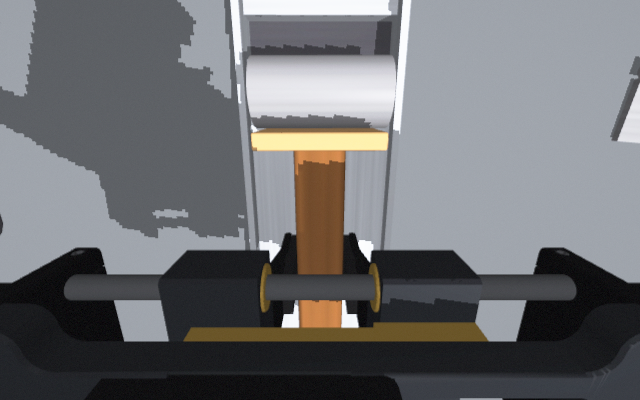

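Emit:
apply_moves(motion="0.0025 0 0 0 0 0 0.01;0.005 0 0 0 0 0 0.01;0.0075 0 0 0 0 0 0.01;0.01 0 0 0 0 0 0.01;0.0125 0 0 0 0 0 0.01;0.015 0 0 0 0 0 0.01;0.0175 0 0 0 0 0 0.01;0.02 0 0 0 0 0 0.01")

```text
time_s: 17.2
position: [0.6148, -0.021, 0.0297]
tcp_rot: [[-0.161, 0.987, -0.0], [0.987, 0.161, 0.0], [0.0, -0.0, -1.0]]
force: [-0.4, 0.0, -1.4]
opening: 0.297
```

Emit:
apply_moves(motion="0.0015 0 0 0 0 0 0.01;0.003 0 0 0 0 0 0.01;0.004 0 0 0 0 0 0.01;0.005 0 0 0 0 0 0.01;0.0055 0 0 0 0 0 0.01;0.006 0 0 0 0 0 0.01;0.0065 0 0 0 0 0 0.01;0.007 0 0 0 0 0 0.01")

```text
time_s: 18.2
position: [0.6138, -0.0143, 0.0297]
tcp_rot: [[-0.16, 0.987, 0.0], [0.987, 0.16, 0.0], [0.0, 0.0, -1.0]]
force: [-0.7, -1.4, -1.4]
opening: 0.29
```

```bash
python3 w.py g5
```

```text
t 18.2 z 0.02974760261196927 tcp rail x,y 20.117731485312117 -0.39832586587115576 face 93.61773148531212 yaw 99.23478419902361 tilt [2.13133457e-05 1.42600091e-05] F [-0.7 -1.4 -1.4]
[(0.84, (np.float64(115.97100127555069), np.float64(-0.8525626934262932)), 0.0439)]
```

View pics/g5.png

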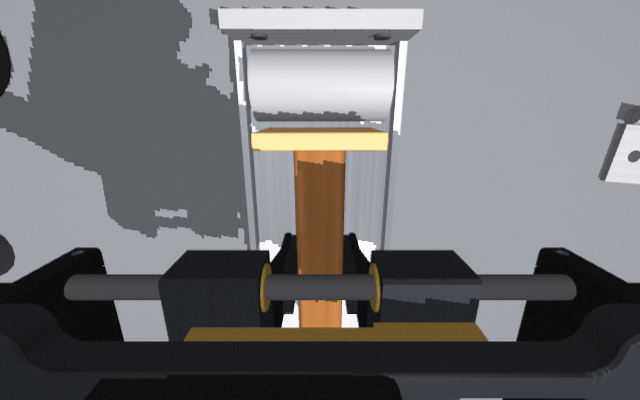

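Emit:
apply_moves(motion="-0.003 0 0 0 0 0 0.01;-0.01 0 0 0 0 0 0.01;-0.02 0 0 0 0 0 0.01;-0.03 0 -0.005 0 0 0 0.01;-0.04 0 -0.025 0 0 0 0.01;-0.04 0 -0.055 0 0 0 0.01;-0.04 0 -0.085 0 0 0 0.01;-0.04 0 -0.1 0 0 0 0.01")

```text
time_s: 19.3
position: [0.6212, -0.0547, 0.1319]
tcp_rot: [[-0.16, 0.987, 0.003], [0.987, 0.16, -0.001], [-0.001, 0.003, -1.0]]
force: [-0.0, -0.6, -1.3]
opening: 0.294
```

```bash
python3 w.py g6; python3 - <<'E'
from m import *
s=bot.read_state();print(s['position'],s['opening'])
show(s['position'],s['tcp_rot'],[((.4758,.3451,.13),18.24)])
E
```

```text
t 19.3 z 0.13185215905500897 tcp rail x,y -20.994016949155597 -1.2309053005151327 face 52.50598305084441 yaw 99.20020307305334 tilt [ 0.00320223 -0.00091996] F [-0.  -0.6 -1.3]
[(0.83, (np.float64(113.63210441163318), np.float64(0.33889081383147934)), 0.0466)]
[ 0.62143745 -0.05449532  0.1316807 ] 0.29958984547301915
[ 0.4178 -0.0798  0.0007] [ 2.500e-01 -7.000e-02  8.098e+01]
```

View pics/g6.png

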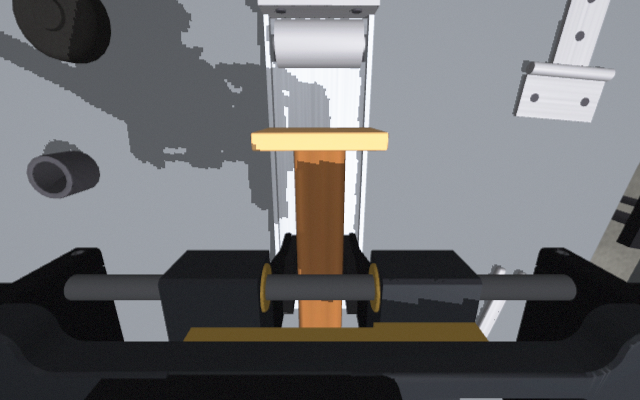

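Emit:
apply_moves(motion="0.045 -0.009 0 0 0 8 0.01;0.095 -0.018 0 0 0 18 0.01;0.15 -0.029 0 0 0 28 0.01;0.205 -0.039 0 0 0 38 0.01;0.26 -0.05 0 0 0 48 0.01;0.315 -0.06 0 0 0 58 0.01;0.37 -0.071 0 0 0 68 0.01;0.405 -0.078 0 0 0 76 0.01")

```text
time_s: 20.4
position: [0.476, 0.3353, 0.1283]
tcp_rot: [[0.92, 0.392, -0.003], [0.392, -0.92, -0.001], [-0.003, -0.0, -1.0]]
force: [0.4, 0.0, -1.0]
opening: 0.294
```

```bash
python3 - <<'E'
from m import *
s=bot.read_state();print(s['position'],s['opening'])
show(s['position'],s['tcp_rot'],[((.4758,.3451,.0067),18.24)])
E
```

```text
[0.47596719 0.33529247 0.12830165] 0.29418752257448255
[ 0.004  -0.0091  0.1216] [-0.01  0.16  4.84]
```

Emit:
apply_moves(motion="0.004 -0.009 0.01 0 0 4.8 0.01;0.004 -0.009 0.035 0 0 4.8 0.01;0.004 -0.009 0.06 0 0 4.8 0.01;0.004 -0.009 0.08 0 0 4.8 0.01;0.004 -0.009 0.098 0 0 4.8 0.01;0.004 -0.009 0.11 0 0 4.8 0.01;0.004 -0.009 0.116 0 0 4.8 0.01;0.004 -0.009 0.116 0 0 4.8 0.01")

```text
time_s: 21.4
position: [0.4783, 0.3433, 0.0135]
tcp_rot: [[0.949, 0.316, -0.0], [0.316, -0.949, -0.0], [-0.0, 0.0, -1.0]]
force: [-0.0, 0.9, -1.6]
opening: 0.296
```

```bash
python3 - <<'E'
from m import *
s=bot.read_state();print(s['position'],s['opening'],s['force'],s['tcp_rot'])
E
```

```text
[0.4782532  0.343257   0.01353665] 0.2961634045158854 [-1.22617722e-03  8.86853211e-01 -1.59552818e+00] [[ 9.48691837e-01  3.16201986e-01 -3.18909475e-04]
 [ 3.16201959e-01 -9.48691891e-01 -1.33279895e-04]
 [-3.44690200e-04  2.56017477e-05 -9.99999940e-01]]
```

Emit:
apply_moves(motion="0 0 0.002 0 0 0 0.01;0 0 0.004 0 0 0 0.01;0 0 0.0055 0 0 0 0.01;0 0 0.006 0 0 0 0.01;0 0 0.0065 0 0 0 0.01;0 0 0.007 0 0 0 0.01;0 0 0.007 0 0 0 0.01;0 0 0.007 0 0 0 0.01")

```text
time_s: 22.4
position: [0.4783, 0.3433, 0.0067]
tcp_rot: [[0.949, 0.316, 0.0], [0.316, -0.949, 0.0], [0.0, -0.0, -1.0]]
force: [-1.1, -0.4, -2.1]
opening: 0.299
```

Emit:
apply_moves(motion="0 0 0.0003 0 0 0 0.01;0 0 0.0006 0 0 0 0.01;0 0 0.0006 0 0 0 0.01;0 0 0.0006 0 0 0 0.01;0 0 0.0006 0 0 0 0.01;0 0 0.0006 0 0 0 0.01;0 0 0.0006 0 0 0 0.01;0 0 0.0006 0 0 0 0.01")

```text
time_s: 23.4
position: [0.4783, 0.3433, 0.0067]
tcp_rot: [[0.949, 0.316, 0.0], [0.316, -0.949, 0.0], [0.0, -0.0, -1.0]]
force: [-0.6, -0.7, 6.4]
opening: 0.297
```

Contact with the table (+8 N, z unchanged). Open, then retreat upward.

Emit:
apply_moves(motion="0 0 0 0 0 0 0.03;0 0 0 0 0 0 0.036;0 0 0 0 0 0 0.045;0 0 0 0 0 0 0.06;0 0 0 0 0 0 0.08;0 0 0 0 0 0 0.087;0 0 0 0 0 0 0.087;0 0 0 0 0 0 0.087")

```text
time_s: 24.4
position: [0.4783, 0.3433, 0.0062]
tcp_rot: [[0.949, 0.316, 0.0], [0.316, -0.949, 0.0], [0.0, -0.0, -1.0]]
force: [-0.5, -0.6, -0.4]
opening: 0.969
```

Emit:
apply_moves(motion="0 0 -0.005 0 0 0 0.087;0 0 -0.02 0 0 0 0.087;0 0 -0.04 0 0 0 0.087;0 0 -0.07 0 0 0 0.087;0 0 -0.1 0 0 0 0.087;0 0 -0.13 0 0 0 0.087;-0.03 0 -0.16 0 0 0 0.087;-0.06 0 -0.18 0 0 0 0.087")

```text
time_s: 25.4
position: [0.4214, 0.3244, 0.1887]
tcp_rot: [[0.949, 0.316, 0.003], [0.316, -0.949, 0.002], [0.003, -0.0, -1.0]]
force: [-0.3, -0.2, 0.3]
opening: 1.001
```

```bash
python3 w.py k_wrist; python3 - <<'E'
from rig import bot
import cv2
for n in ("scene","top"):
    im=bot.capture(n); cv2.imwrite(f"pics/k_{n}.png",im[:,:,::-1])
    for k in ("paddle","roller"): print(n,k,bot.find_in(k,n)[:1])
E
```

```text
t 25.4 z 0.18867216347251864 tcp rail x,y 385.295421188133 135.04025631058863 face 458.795421188133 yaw 18.426539856826107 tilt [0.0030298  0.00151877] F [-0.3 -0.2  0.3]
[(0.93, (np.float64(121.59462646765029), np.float64(-1.160523240871538)), 0.0452)]
scene paddle [{'point': [0.4983, 0.34, 0.0309], 'p': 0.58}]
scene roller [{'point': [0.6042, 0.0761, 0.0439], 'p': 0.84}]
top paddle [{'point': [0.5294, 0.3519, 0.0284], 'p': 0.71}]
top roller [{'point': [0.6218, -0.0515, 0.0148], 'p': 0.71}]
```

View pics/k_wrist.png

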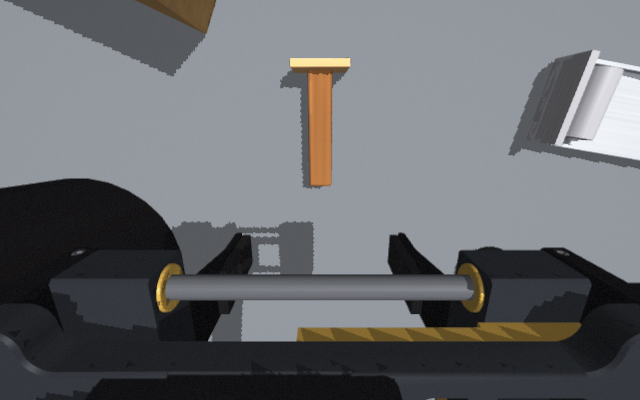

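View pics/k_scene.png

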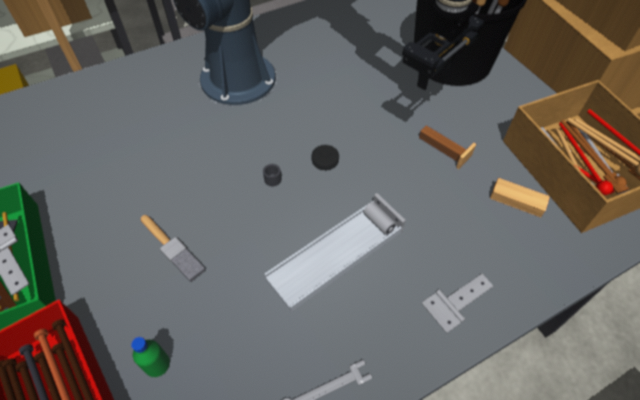

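View pics/k_top.png

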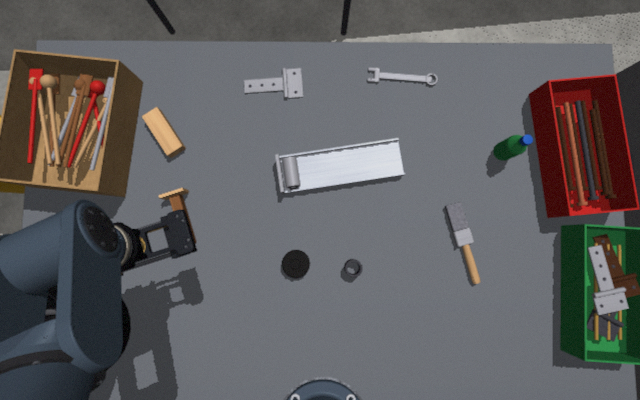

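Emit:
apply_moves(motion="0.01 0 -0.03 0 0 0 0.087;0.02 0.02 -0.06 0 0 0 0.087;0.03 0.05 -0.08 0 0 0 0.087;0.03 0.09 -0.08 0 0 0 0.087;0.03 0.13 -0.08 0 0 0 0.087;0.03 0.16 -0.08 0 0 0 0.087;0.03 0.18 -0.08 0 0 0 0.087;0.03 0.18 -0.08 0 0 0 0.087")

```text
time_s: 26.8
position: [0.5076, 0.1619, 0.2654]
tcp_rot: [[0.95, 0.314, -0.001], [0.314, -0.95, -0.0], [-0.001, -0.0, -1.0]]
force: [-0.5, -0.6, -0.1]
opening: 1.001
```

```bash
python3 - <<'E'
from rig import bot
import cv2
im=bot.capture("scene"); cv2.imwrite("pics/l.png",im[:,:,::-1])
s=bot.read_state();print(s['time_s'],s['position'],s['force'])
E
```

```text
26.85 [0.50710095 0.16279675 0.26545476] [ 0.23869292  1.09816145 -0.98185057]
```

View pics/l.png

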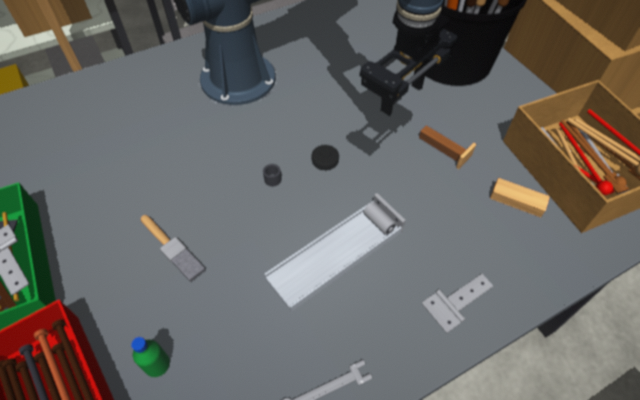

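The roller sits at (382,216) against the end stop, the paddle stands upright at (448,145), and the gripper is clear of both.

```bash
python3 -c "
from rig import bot
print(bot.hand_in())"
```

```text
the job is handed in; nothing more can be done
None
```

The roller is in the slot in front of the end stop, and the paddle is back on the table. I handed the job in at about 27 s of the 64 s allowed.

- **Pushing:** I gripped the paddle by its bar, with the opening reading 26 mm. I lowered it behind the roller with its underside about 23 mm above the table and pushed at about 20 mm/s. The roller stayed against the blade in every picture taken while pushing, and the contact forces were only a few newtons.
- **Roller seated:** With the paddle backed off, the wrist-camera network put the roller at rail x ≈ 114 mm. Its top was about 46 mm above the table, which matches a seated roller. The later pictures from all three cameras also show it against the stop.
- **Paddle returned:** I set the paddle down near its starting spot until the wrist force showed it touching the table, opened the gripper and backed away. The pictures show it upright and well clear of the rail.

Some checks disagreed. After the paddle was released, the top-camera network reported the roller at (0.622, -0.052), z 0.015, which is mid-rail. The top picture itself and the other two cameras show it in the slot, so I took that as a false detection. The wrist network's last reading, from farther away, was rail x ≈ 122 mm. The fixed-camera estimates were also 2–3 mm off from the wrist-camera ones.

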